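Make up the staining kit and the rinsing kit for the root-tip class

TASK

Make up the two class kits from the stock on the bench, each thing lying fully down in the cut-out of its own shape: the blue tray is the staining kit and takes the dish of red root pieces, the dropper bottle (the one with the orange band) and the blue marker; the yellow tray is the rinsing kit and takes the dish of brown root pieces and the syringe. Carry the two filled dishes level and the bottle upright so that nothing spills, and leave the empty dish and the black marker where they lie.

Things in the scene. Friction and masses are not known exactly. Their poses are not given: they have to be found in the camera images.
- tray_blue: Blue kit tray, fixed, 178 (x) x 198 (y) mm, rim 28 mm, dark foam top at z = 26; white label on its -x side, z up. Origin: centre of underside. Cut-outs at (x, y), all in mm: dish (30, 45), 71 across, floor z = 20; bottle (30, -53), 49 across, floor z = 4; marker slot (-56, 0), 29 in x by 150 in y, floor z = 20. Dish and marker stand about 9 mm proud of the foam: hold them by that part, fingers do not fit beside them.
- tray_yellow: Yellow kit tray, fixed, 178 (x) x 198 (y) mm, rim 28 mm, dark foam top at z = 26; white label on its -x side, z up. Origin: centre of underside. Cut-outs at (x, y), all in mm: dish (42, 0), 71 across; syringe slot (-44, 0), 62 in x by 158 in y, syringe either way round; both floors at z = 20. The dish stands 9 mm proud of the foam: hold it by that part, fingers do not fit beside it.
- dish_red_mid (a point): Clear petri dish with orange-red root pieces in it (part of the dish), 55 mm across, wall 15 mm high, open top, standing flat. Point on its axis, 7.5 mm above its underside; z up, its x and y mean nothing.
- dish_brown_mid (a point): Clear petri dish with dark brown root pieces in it (part of the dish), 55 mm across, wall 15 mm high, open top, standing flat. Point on its axis, 7.5 mm above its underside; z up, its x and y mean nothing.
- dish_empty_mid (a point): Clear petri dish with nothing in it (to stay where it is), 55 mm across, wall 15 mm high, open top, standing flat. Point on its axis, 7.5 mm above its underside; z up, its x and y mean nothing.
- bottle_mid (a point): Clear glass dropper bottle with black cap and an orange band round it, standing upright; round body 33 mm across and 66 mm high, black cap 21 mm across above it, 95 mm high in all. Point on its axis, half-way up the body (33 mm above its underside); z up.
- syringe_mid (a point): Large clear syringe with blue plunger, lying flat, 142 mm long in all; round barrel 28 mm across, 31 mm high, with a finger flange 48 mm wide. Point half-way along its whole length (on the barrel), 15.5 mm above its underside; y along the syringe, nozzle toward -y, the flange at y = +30 mm; z up.
- pen_blue_mid (a point): Blue marker pen lying flat, 13 mm wide, 132 mm long, 15 mm high with its clip (the barrel 13 mm). Point at its centre, half-way up; y along the pen (either way round), z up.
- pen_black_mid (a point): Black marker pen lying flat, 13 mm wide, 132 mm long, 15 mm high with its clip (the barrel 13 mm). Point at its centre, half-way up; y along the pen (either way round), z up. It stays where it is.
Things that resemble listed ones, but are neither listed nor needed, are in the scene too. What is shaped like the part that bears dish_brown_mid but turquoise is not meant.

How it is judged:
By the outcome, as a careful person would: the job done as asked, in the order asked, and still so for the second after the job is handed in, with the robot touching nothing.
It also fails if it takes over 134 s, if anything falls off the work surface, if the arm or the gripper's body presses on something with over 40 N, if the wrist force passes 120 N, or if a joint passes its speed limit or range.

ROBOT

A 6-joint arm with a two-finger parallel gripper is mounted at the origin on a cart in front of the work surface, level with it; the furniture and walls round the work are solid. World frame = base frame: x ahead of the robot, y to its left, z up, the work surface at z = 0. Lengths are in m, angles in degrees, forces in N, time in s.
With the tool pointing down it reaches from about 0.25 to 0.725 m from the base axis. Payload 9.7 kg.
Tool frame: the origin (TCP) lies between the finger pads; the fingertips stand 19 mm ahead of it and the grasp point (between the pads) is the TCP; z points along the fingers, y is the line along which they close (so a half turn about z gives the same grasp; the last joint's range is limited). The gripper opens to 85 mm and grips with 20 to 120 N. Pads are 22 mm wide; open, the fingers measure 114 mm over their backs; the gripper's body (76 mm by 85 mm) begins 54 mm behind the grasp point. The pads swing forward as they close: fully open they stand 13 mm farther back than shut.
Start: joints at [0, 4.979, 10.078, 95.1, 0, 90], TCP at [0.55, -0, 0.25] pointing down, gripper open.
Joint ranges: [-179.16, 179.16], [-48.56, 103.87], [-65.8, 70.77], [-126.05, 130.52], [-82.76, 87.17], [-180, 180]. Speed limits (degrees/s): [127.2, 127.2, 147.25, 180, 180, 180].

INTERFACE

Orientations are given as [roll, pitch, yaw] about the fixed x, y, z axes, in that order (R = Rz(yaw) Ry(pitch) Rx(roll)).
In Python, from workcell import telemetry, camera, calibration, workorder gives the robot as it stands.
- The arm moves only by the tool play_rows, never from a script. Its argument "increments" is a list of rows, each a list of 3 entries, a list of its own where there are three numbers: the shift along the tool's x, y, z in mm, then the turn, a rotation vector about the tool's x, y, z in degrees, then the closure, from 0 (fully open) to 1 (shut). In form: [[[x, y, z], [ax, ay, az], jaw], ...]. A call has 1 to 20 rows; each row is the pose to reach, as a shift and turn from the pose commanded when the call began, along the tool's axes at that moment; what a row does not reach only later rows make up. A row lasts 1/10 s, in which the tool goes at most 50 mm and 8.59 degrees, less where a joint would pass 70% of its speed; a pose out of reach is approached as far as the arm can. A call with a gripper value outside its range is refused whole. The fingers move at their own pace and stop on an object; "grip_force" is the grip in N (left out, the last holds). Time passes only in rows, so rows that repeat a pose let the fingers close. It gives the time, the measured TCP pose, the force, the opening and the grip force at its end, in the units of the state.
- telemetry.get_obs(): the state, without advancing time (a new reading comes with each control period).
- camera(name): name is "scene" or "side" or "wrist"; returns (picture, depth): 400x640x3 uint8, red, green, blue; 400x640 float32, m along the optical axis (not along the pixel's ray), 0 where there is no reading.
- calibration(name): a dict with "vertical_fov" (degrees; the focal length in pixels is half the picture's height over the tangent of half this angle, whatever the lens; pixels are square), "cx", "cy" (the principal point, pixels), "rvec" (rotation vector, rad) and "tvec" (3), from world to camera coordinates, as OpenCV has them; the wrist camera has in their place "hand_eye" (4x4, takes a point from camera to tool coordinates, whose origin is the TCP and whose axes are the flange's). Camera axes: x right, y down, z forward; pixel columns grow to the right and rows downward; lengths in m; the calibration is good to about 2 mm. A picture is of the moment at which its call begins: read the wrist's pose just before it. calibration takes no time and is no camera call.
- workorder.job_done(): hands the job in; it is judged then, once.
The state is a dict: "time": time; "q": joint angles; "qd": joint speeds; "joint_efforts": joint torques, N m; "ee_pos": TCP position; "tcp_rot": TCP orientation; "wrist_force": force on the tool from outside, world axes, zero at the start; "torque": the same for the moment, N m; "opening": finger opening in m; "grasp_force": force on a finger pad.
Only numpy, scipy, OpenCV 4.12 (cv2) and the standard library are available. Lean on these libraries where they do the work, as an engineer would, in place of code of your own. Each camera call takes 0.05 s, during which the arm holds its last target. There are 200 camera calls.

## Working session

There is one attempt and no reset: what is moved stays moved. The work goes in short steps, Python scripts to look and compute and a tool call to move; the robot and the scene stay as the last step left them, time stands still between calls to the robot, and variables do not carry over. Pictures are saved under pics/ and viewed, at most 14 in all, crops included, and the job is handed in when it is done.

Besides the shell and the picture viewer there is one more tool, called after "Call:" as name(argument=value, ...), one argument or row to a line, values as JSON. play_rows: Moves the arm, as the interface text tells. Its arguments: {"type":"object","properties":{"increments":{"type":"array"},"grip_force":{"type":"number"}},"required":["increments"]}

```bash
ls; mkdir -p pics; cat > h.py <<'E'
import numpy as np, cv2
from workcell import telemetry, camera, calibration, workorder
from scipy.spatial.transform import Rotation as R
def cam(name):
    o=telemetry.get_obs(); im,d=camera(name); c=calibration(name)
    f=200/np.tan(np.radians(c["vertical_fov"])/2)
    if name=="wrist":
        T=np.eye(4); r=np.array(o["tcp_rot"]); T[:3,:3]=R.from_euler("xyz",r,degrees=True).as_matrix() if r.size==3 else r
        T[:3,3]=o["ee_pos"]; T=T@np.array(c["hand_eye"])
    else:
        W=np.eye(4); W[:3,:3]=cv2.Rodrigues(np.array(c["rvec"],float))[0]; W[:3,3]=np.ravel(c["tvec"]); T=np.linalg.inv(W)
    return im,d,dict(f=f,cx=c["cx"],cy=c["cy"],T=T,c=c)
def ray(k,u,v,z):
    d=k["T"][:3,:3]@np.array([(u-k["cx"])/k["f"],(v-k["cy"])/k["f"],1]); o=k["T"][:3,3]
    return o+d*(z-o[2])/d[2]
def cloud(k,d):
    v,u=np.mgrid[0:400,0:640]; P=np.stack([(u-k["cx"])/k["f"]*d,(v-k["cy"])/k["f"]*d,d],-1)
    return P@k["T"][:3,:3].T+k["T"][:3,3]
def save(n,im): cv2.imwrite("pics/"+n+".png",im[...,::-1])
E
python3 - <<'E'
from h import *
print(telemetry.get_obs())
for n in("scene","side","wrist"):
    im,d,k=cam(n); save(n+"0",im); np.savez(n+"0.npz",im=im,d=d,T=k["T"],f=k["f"],cx=k["cx"],cy=k["cy"]); print(n,k["c"],k["T"][:3,3].round(3),k["f"])
E
```

```text
pics
{'time': 0.0, 'q': array([-2.61234008e-03,  5.01090710e+00,  1.00345625e+01,  9.50987139e+01,
       -3.78342627e-04,  9.00004090e+01]), 'qd': array([-0.05303807, -0.02314401,  0.0161089 , -0.00257175, -0.06359335,
        0.01060691]), 'joint_efforts': array([ 7.68234549e-04, -5.20392072e+01,  4.64802504e+01,  1.63646933e-02,
        2.23589603e-05, -6.77332673e-05]), 'ee_pos': array([ 5.49802221e-01, -2.68241315e-05,  2.49585868e-01]), 'tcp_rot': array([-1.79924942e+02,  3.78878041e-04,  8.99969792e+01]), 'wrist_force': array([ 0.32283973,  0.35245688, -1.20963766]), 'torque': array([ 0.02345182, -0.00954566, -0.00569329]), 'grasp_force': 0.0, 'opening': 0.08556168376122213}
scene {'vertical_fov': 57.740668443596086, 'cx': 319.4934410280856, 'cy': 201.36830248737232, 'rvec': array([ 2.13989124, -0.9030519 ,  0.39694946]), 'tvec': array([-0.3395727 ,  0.30855607,  0.83332124])} [-0.059 -0.545  0.778] 362.74315604068073
side {'vertical_fov': 52.106751787060624, 'cx': 315.61510761918333, 'cy': 196.31267717506313, 'rvec': array([ 0.71048862,  2.85100165, -0.74482807]), 'tvec': array([ 0.40760135, -0.19664579,  1.37994403])} [0.743 0.561 1.114] 409.0930699703018
wrist {'vertical_fov': 62.36560276887449, 'cx': 325.82849382595595, 'cy': 200.9882832270705, 'hand_eye': array([[-5.00055136e-04, -9.56747985e-01, -2.90917587e-01,
         7.15685619e-02],
       [ 9.99998979e-01, -8.89440499e-05, -1.42637504e-03,
        -1.92631996e-03],
       [ 1.33880606e-03, -2.90918003e-01,  9.56747053e-01,
        -1.23582922e-01],
       [ 0.00000000e+00,  0.00000000e+00,  0.00000000e+00,
         1.00000000e+00]])} [0.548 0.072 0.373] 330.4630783149657
```

View pics/scene0.png

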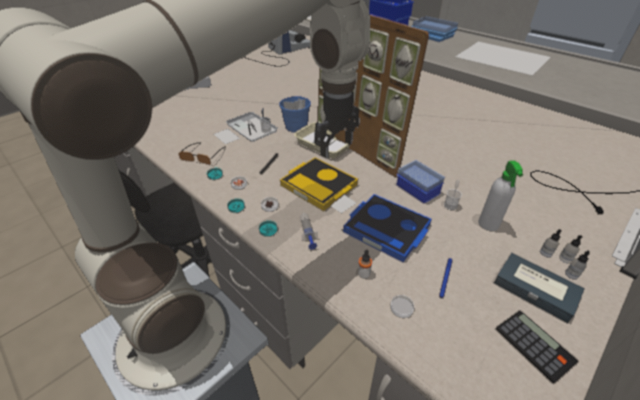

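View pics/side0.png

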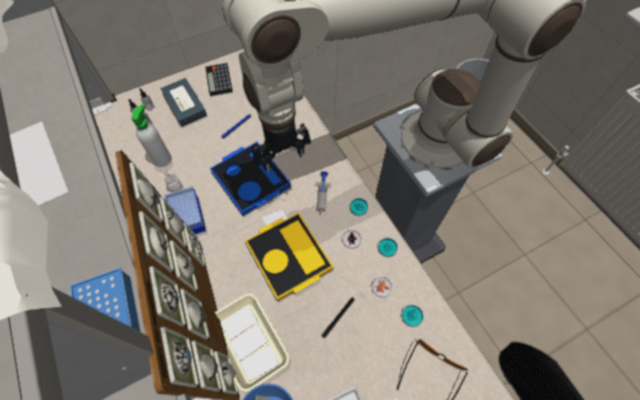

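```bash
python3 - <<'E'
from h import *
def L(n):
    z=np.load(n+"0.npz"); return z["im"],z["d"],dict(f=float(z["f"]),cx=float(z["cx"]),cy=float(z["cy"]),T=z["T"])
S=L("scene"); D=L("side"); 
for nm,a,b,z in [("red",(239,183),(381,287),.012),("brown",(270,204),(351,239),.012),("empty",(403,306),None,.012),("t1",(215,173),(412,316),.012),("t2",(236,205),(388,247),.012),("t3",(268,228),(359,207),.012),
 ("bottleband",(365,263),None,.04),("syr",(308,232),(322,190),.015),("penblue",(446,277),(236,126),.007),("penblk",(269,162),(338,317),.007),("blue",(388,226),(250,178),.026),("yel",(319,182),(288,256),.026)]:
    print(nm,ray(S[2],*a,z)[:2].round(3), ray(D[2],*b,z)[:2].round(3) if b else "")
ci=S[0]; a=cv2.resize(ci[130:320,180:480],None,fx=2.6,fy=2.6,interpolation=cv2.INTER_CUBIC); save("scrop",a)
b=cv2.resize(D[0][90:340,180:440],None,fx=2.4,fy=2.4,interpolation=cv2.INTER_CUBIC); save("dcrop",b)
# obstacles heights
for n,q in(("scene",S),("side",D)):
    P=cloud(q[2],q[1]); m=(q[1]>0)&(P[...,2]>.1)&(P[...,2]<.6)&(P[...,0]>.3)&(P[...,0]<1.1)&(abs(P[...,1])<.6)
    H,xe,ye=np.histogram2d(P[...,0][m],P[...,1][m],bins=[np.arange(.3,1.11,.05),np.arange(-.6,.61,.05)]);print(n)
    for i,r in enumerate(H): print(round(xe[i],2),"".join("#" if t>15 else "." for t in r))
E
```

```text
red [0.437 0.339] [0.442 0.349]
brown [0.441 0.178] [0.443 0.187]
empty [ 0.426 -0.339] 
t1 [0.412 0.447] [0.412 0.454]
t2 [0.363 0.253] [0.362 0.259]
t3 [0.369 0.1  ] [0.369 0.108]
bottleband [ 0.446 -0.203] 
syr [0.437 0.   ] [0.44  0.004]
penblue [ 0.579 -0.368] [ 0.578 -0.364]
penblk [0.592 0.367] [0.585 0.363]
blue [ 0.609 -0.158] [ 0.621 -0.135]
yel [0.618 0.133] [0.629 0.153]
scene
0.3 ..........##............
0.35 ...........#............
0.4 ........................
0.45 ...........##...........
0.5 ...........##...........
0.55 ...........##...........
0.6 ...........##...........
0.65 ........................
0.7 ........................
0.75 .....................#..
0.8 ....##.....##.......###.
0.85 ...........######..####.
0.9 ############........####
0.95 .############.........#.
1.0 .############..###......
1.05 .##################.....
side
0.3 ............##..........
0.35 ............#...........
0.4 ........................
0.45 ...........##...........
0.5 ...........##...........
0.55 ...........##...........
0.6 ...........##...........
0.65 ........................
0.7 ........................
0.75 .....................#..
0.8 ....##.....###......#...
0.85 ....##.....##########...
0.9 #####################...
0.95 ##################.##...
1.0 #################..#....
1.05 ################........
```

View pics/scrop.png

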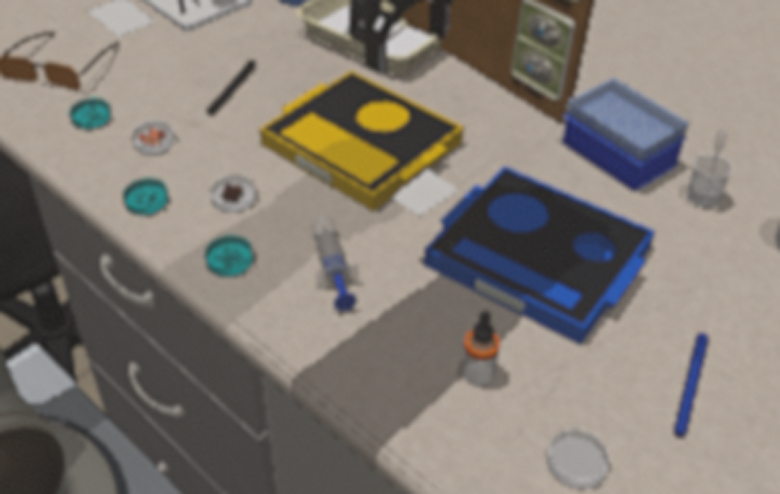

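View pics/wrist0.png

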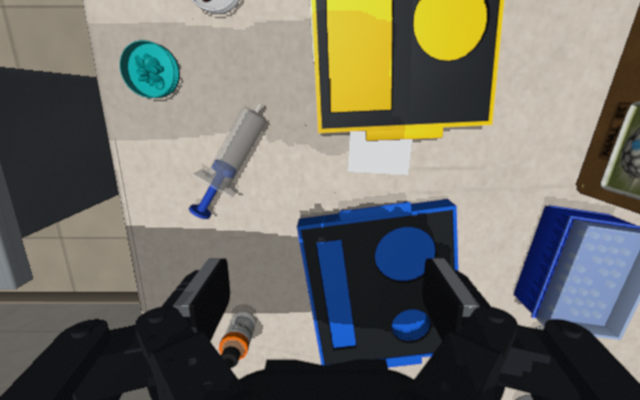

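Call:
play_rows(
  increments=[
    [[45,-10,-5],[0,0,0],0],
    [[90,-20,-10],[0,0,0],0],
    [[135,-30,-15],[0,0,0],0],
    [[180,-40,-20],[0,0,0],0],
    [[220,-50,-20],[0,0,0],0],
    [[220,-50,-20],[0,0,0],0],
    [[220,-50,-20],[0,0,0],0],
    [[220,-50,-20],[0,0,0],0],
  ],
)

```text
time: 0.95
ee_pos: [0.5001, 0.2194, 0.2701]
tcp_rot: [-180.0, 0.0, 90.0]
wrist_force: [0.1, -0.6, 0.4]
opening: 0.086
grasp_force: 0.0
```

```bash
cat >> h.py <<'E'
def snap(name,tag):
    im,d,k=cam(name); save(tag,im); np.savez(tag+".npz",im=im,d=d,T=k["T"],f=k["f"],cx=k["cx"],cy=k["cy"]); return im,d,k
def load(n):
    z=np.load(n+".npz"); return z["im"],z["d"],dict(f=float(z["f"]),cx=float(z["cx"]),cy=float(z["cy"]),T=z["T"])
E
python3 - <<'E'
from h import *
o=telemetry.get_obs(); print(o["time"],o["ee_pos"],o["tcp_rot"],np.abs(o["qd"]).max())
snap("wrist","w1")
E
```

```text
0.95 [0.50014019 0.21936859 0.2700914 ] [-1.79983033e+02  2.34114419e-02  8.99721667e+01] 0.991101009540981
```

View pics/w1.png

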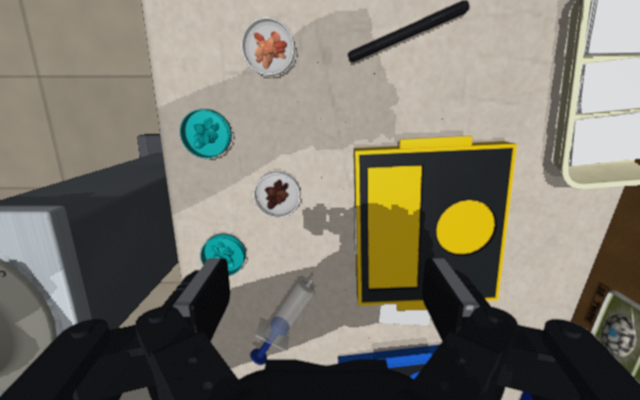

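Call:
play_rows(
  increments=[
    [[-45,5,0],[0,0,0],0],
    [[-90,10,0],[0,0,0],0],
    [[-135,15,0],[0,0,0],0],
    [[-180,20,0],[0,0,0],0],
    [[-225,20,0],[0,0,0],0],
    [[-270,20,0],[0,0,0],0],
    [[-315,20,0],[0,0,0],0],
    [[-360,20,0],[0,0,0],0],
    [[-400,20,0],[0,0,0],0],
    [[-400,20,0],[0,0,0],0],
    [[-400,20,0],[0,0,0],0],
    [[-400,20,0],[0,0,0],0],
  ],
)

```text
time: 2.2
ee_pos: [0.5197, -0.1801, 0.2703]
tcp_rot: [-180.0, -0.0, 90.0]
wrist_force: [0.6, 0.7, -0.3]
opening: 0.0855
grasp_force: 0.0
```

```bash
python3 - <<'E'
from h import *
o=telemetry.get_obs(); print(o["time"],o["ee_pos"],o["tcp_rot"],np.abs(o["qd"]).max())
snap("wrist","w2")
E
```

```text
2.2 [ 0.51971559 -0.18006364  0.27034561] [-1.79998705e+02 -1.11620665e-02  8.99578204e+01] 1.2277062114157462
```

View pics/w2.png

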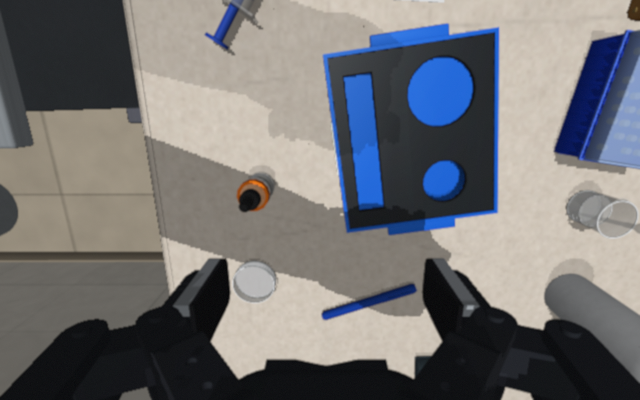

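```bash
cat > m.py <<'E'
from h import *
def outl(k,c,z): return np.array([ray(k,u,v,z)[:2] for u,v in c.reshape(-1,2)],np.float32)
def blobs(m,a=150):
    c,_=cv2.findContours(cv2.morphologyEx(m.astype(np.uint8),cv2.MORPH_OPEN,np.ones((3,3))),cv2.RETR_EXTERNAL,cv2.CHAIN_APPROX_NONE); return [x for x in c if cv2.contourArea(x)>a]
def rect(k,c,z):
    (x,y),(w,h),a=cv2.minAreaRect(outl(k,c,z)*1000); b=cv2.boxPoints(((x,y),(w,h),a)); e=max((b[1]-b[0],b[2]-b[1]),key=np.linalg.norm)
    return np.round([x,y,min(w,h),max(w,h),np.degrees(np.arctan2(e[1],e[0]))%180],1)
E
python3 - <<'E'
from m import *
for n,hl,hh in(("w1",20,33),("w2",100,125)):
    im,d,k=load(n); h=cv2.cvtColor(im,cv2.COLOR_RGB2HSV); m=(h[...,0]>=hl)&(h[...,0]<=hh)&(h[...,1]>120)&(h[...,2]>70); m[330:]=0
    # cutouts
    for c in blobs(m):
        x,y,w,hh_=cv2.boundingRect(c); print(n,(x,y,w,hh_),"z26",rect(k,c,.026),"z7",rect(k,c,.007))
im,d,k=load("w2"); h=cv2.cvtColor(im,cv2.COLOR_RGB2HSV)
m=(h[...,0]<15)&(h[...,1]>150)&(h[...,2]>120); 
for c in blobs(m,60): x,y,w,e=cv2.boundingRect(c); print("or",(x,y,w,e),ray(k,x+w/2,y+e/2,.06).round(3))
print("cap",ray(k,247,202,.095)[:2].round(3),"base",ray(k,263,172,0.005)[:2].round(3))
for n in("w1","w2"):
    im,d,k=load(n); g=cv2.GaussianBlur(cv2.cvtColor(im,cv2.COLOR_RGB2GRAY),(3,3),0)
    C=cv2.HoughCircles(g,cv2.HOUGH_GRADIENT,1.2,40,param1=80,param2=22,minRadius=18,maxRadius=32)
    for u,v,r in C[0]: 
        if u<320: print(n,"circ",u,v,r,ray(k,u,v,.015)[:2].round(3), ray(k,u,v,0)[:2].round(3))
a,_,_=load("w1"); b,_,_=load("w2"); f=lambda i,u,v:cv2.resize(i[v-30:v+50,u-50:u+50],None,fx=4,fy=4,interpolation=cv2.INTER_CUBIC)
save("conf",np.vstack([np.hstack([f(a,270,48-10),f(a,278,193)]),np.hstack([f(b,255,185),f(a,285,320)])])[:600])
E
```

```text
w1 (436, 199, 59, 56) z26 [663.  146.2  68.9  70.1  98.4] z7 [671.5 138.7  72.5  73.7  98.4]
w1 (367, 165, 55, 124) z26 [578.3 143.   62.3 156.2  92.6] z7 [582.4 135.4  65.5 164.3  92.6]
w1 (354, 136, 163, 174) z26 [622.8 143.  180.1 219.2  92.6] z7 [629.2 135.3 189.4 230.5  92.6]
w2 (323, 285, 93, 34) z26 [ 571.  -355.4   12.   124.1   19.5] z7 [ 573.8 -368.1   12.6  130.5   19.5]
w2 (556, 31, 76, 129) z26 [ 798.1 -104.6   37.1  131.3   81.9] z7 [ 812.5 -104.4   39.   138.1   81.9]
w2 (324, 24, 175, 211) z26 [ 616.  -148.7  178.3  219.5   98.1] z7 [ 621.1 -150.8  187.6  230.9   98.1]
w2 (211, 4, 27, 41) z26 [417.  -35.5  12.8  38.9  53.7] z7 [411.7 -31.7  13.5  40.9  53.7]
or (237, 180, 31, 25) [ 0.44  -0.201  0.06 ]
cap [ 0.443 -0.2  ] base [ 0.442 -0.19 ]
w1 circ 277.80002 192.6 23.16 [0.44  0.186] [0.438 0.182]
w1 circ 267.0 48.600002 26.04 [0.436 0.343] [0.433 0.345]
w1 circ 208.20001 133.8 23.76 [0.365 0.255] [0.36  0.254]
w1 circ 223.8 255.00002 22.44 [0.369 0.105] [0.364 0.097]
w1 circ 202.20001 294.6 27.24 [0.335 0.047] [0.329 0.038]
w2 circ 253.8 281.40002 20.52 [ 0.424 -0.332] [ 0.42  -0.341]
w2 circ 204.6 294.6 26.04 [ 0.358 -0.352] [ 0.352 -0.362]
```

View pics/conf.png

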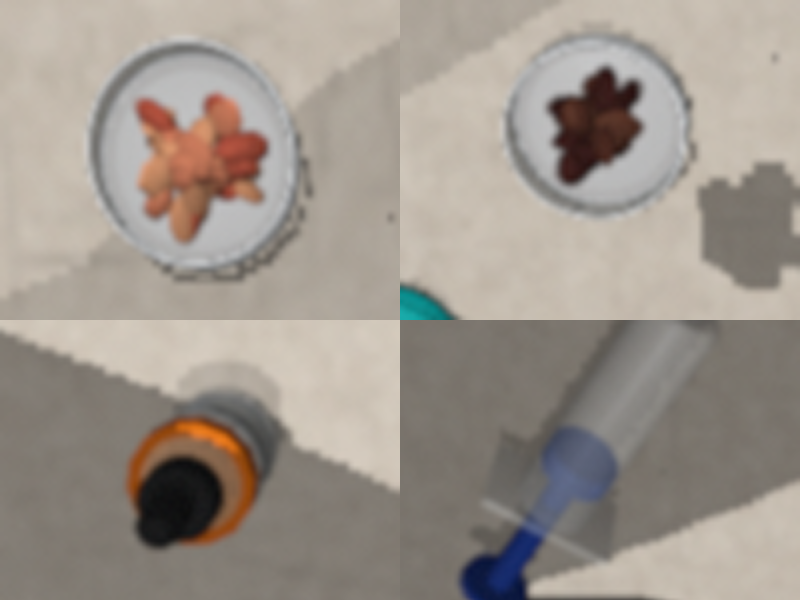

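```bash
python3 - <<'E'
from m import *
im,d,k=load("w2"); h=cv2.cvtColor(im,cv2.COLOR_RGB2HSV); m=(h[...,0]>=100)&(h[...,0]<=125)&(h[...,1]>120)&(h[...,2]>70)
m[:,:330]=0; m[:50]=0;m[:,490:]=0
m[215:]=0
n,l,s,c=cv2.connectedComponentsWithStats(m.astype(np.uint8))
for i in range(1,n):
    if s[i][4]>400:
        cc=blobs(l==i)[0]; print(s[i],rect(k,cc,.026), np.round(outl(k,cc,.026).mean(0),4))
im,d,k=load("w1")
p=ray(k,313,273,.014)[:2];q=ray(k,257,357,.014)[:2]; print("syr w1",p.round(4),q.round(4),(p+q)/2,np.linalg.norm(p-q),np.degrees(np.arctan2(*(p-q)[::-1])))
im,d,k=load("wrist0")
p=ray(k,265,106,.014)[:2];q=ray(k,199,213,.014)[:2]; print("syr w0",p.round(4),q.round(4),(p+q)/2,np.linalg.norm(p-q),np.degrees(np.arctan2(*(p-q)[::-1])))
E
```

```text
[ 407   57   67   70 3697] [ 637.7 -100.5   69.3   69.8  179.9] [ 0.6376 -0.0996]
[ 343   73   41  137 3708] [ 559.9 -155.4   30.7  148.4   98. ] [ 0.5594 -0.1526]
[330  79  18 136 518] [ 531.5 -169.2    5.1  136.    98. ] [ 0.5312 -0.1668]
[ 422  160   42   40 1310] [ 650.4 -195.2   45.6   46.8  180. ] [ 0.6504 -0.1956]
syr w1 [0.481  0.0786] [ 0.4008 -0.0534] [0.4408543 0.012573 ] 0.15442055741744698 58.70889973205301
syr w0 [0.4835 0.0661] [ 0.4012 -0.0521] [0.44236947 0.00697888] 0.14408803558092495 55.14876485632029
```

```bash
python3 - <<'E'
from h import *
im,d,k=load("w2"); c=calibration("wrist"); H=np.array(c["hand_eye"])
v,u=np.mgrid[0:400,0:640]; P=np.stack([(u-k["cx"])/k["f"]*d,(v-k["cy"])/k["f"]*d,d],-1)@H[:3,:3].T+H[:3,3]
m=(d>0)&(P[...,2]<.03)&(P[...,2]>-.02)
print(m.sum(), P[m].min(0),P[m].max(0))
for z in (.02,.015,.01,.005,0,-.005):
    q=m&(P[...,2]>z); print(z,q.sum(),P[q][:,:2].min(0).round(3) if q.any() else "",P[q][:,:2].max(0).round(3) if q.any() else "")
E
```

```text
3719 [-0.01421818 -0.05883516 -0.01998727] [0.00982222 0.05442491 0.006523  ]
0.02 0  
0.015 0  
0.01 0  
0.005 39 [-0.01  -0.045] [0.006 0.041]
0 444 [-0.014 -0.051] [0.009 0.051]
-0.005 1099 [-0.014 -0.057] [0.009 0.054]
```

Call:
play_rows(
  increments=[
    [[45,-10,0],[0,0,0],0],
    [[95,-20,0],[0,0,0],0],
    [[145,-30,0],[0,0,0],0],
    [[195,-40,0],[0,0,0],0],
    [[245,-50,0],[0,0,0],0],
    [[295,-60,0],[0,0,0],0],
    [[345,-65,20],[0,0,0],0],
    [[395,-70,40],[0,0,0],0],
    [[440,-75,60],[0,0,0],0],
    [[485,-80,90],[0,0,0],0],
    [[525,-83,120],[0,0,0],0],
    [[525,-83,150],[0,0,0],0],
    [[525,-83,150],[0,0,0],0],
    [[525,-83,150],[0,0,0],0],
    [[525,-83,150],[0,0,0],0],
  ],
)

```text
time: 3.75
ee_pos: [0.4375, 0.345, 0.1226]
tcp_rot: [179.9, -0.1, 90.0]
wrist_force: [0.5, 0.1, 0.5]
opening: 0.0853
grasp_force: 0.0
```

Call:
play_rows(
  increments=[
    [[0,0,0],[0,0,0],0.25],
    [[0,0,0],[0,0,0],0.25],
    [[0,0,0],[0,0,0],0.25],
    [[0,0,0],[0,0,0],0.25],
    [[0,0,0],[0,0,0],0.25],
  ],
  grip_force=40,
)

```text
time: 4.25
ee_pos: [0.4371, 0.3449, 0.1204]
tcp_rot: [180.0, -0.0, 90.0]
wrist_force: [0.7, -0.6, -0.4]
opening: 0.0636
grasp_force: 0.0
```

```bash
python3 - <<'E'
from h import *
o=telemetry.get_obs(); print(o["ee_pos"],o["opening"])
im,d,k=snap("wrist","w3"); c=calibration("wrist"); H=np.array(c["hand_eye"])
v,u=np.mgrid[0:400,0:640]; P=np.stack([(u-k["cx"])/k["f"]*d,(v-k["cy"])/k["f"]*d,d],-1)@H[:3,:3].T+H[:3,3]
m=(d>0)&(P[...,2]<.04)&(P[...,2]>-.02)
print(P[m].max(0))
g=cv2.GaussianBlur(cv2.cvtColor(im,cv2.COLOR_RGB2GRAY),(3,3),0)
C=cv2.HoughCircles(g,cv2.HOUGH_GRADIENT,1.2,40,param1=80,param2=22,minRadius=30,maxRadius=50)
if C is not None:
  for u,v,r in C[0]: print(u,v,r,ray(k,u,v,.015)[:2].round(4),r*(o["ee_pos"][2]+.1)/k["f"])
E
```

```text
[0.43708541 0.34486651 0.12042214] 0.0635874781777288
[0.00964861 0.04365223 0.01372287]
280.2 47.4 44.04 [0.4059 0.4487] 0.02937511557536168
328.2 195.00002 34.8 [0.4365 0.3513] 0.0232119431961849
235.8 303.0 34.44 [0.3628 0.2616] 0.022971819233504658
508.2 347.40002 42.6 [0.5873 0.2188] 0.02841461972464071
329.40002 376.2 34.32 [0.4378 0.1887] 0.022891778760758163
```

View pics/w3.png

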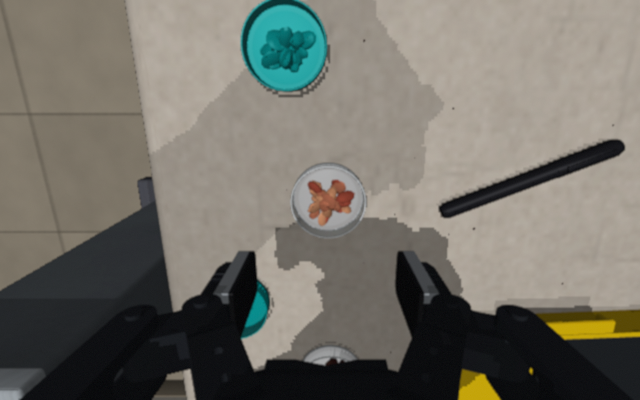

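Call:
play_rows(
  increments=[
    [[3,0,30],[0,0,0],0.15],
    [[3,0,60],[0,0,0],0.15],
    [[3,0,85],[0,0,0],0.15],
    [[3,0,96],[0,0,0],0.15],
    [[3,0,96],[0,0,0],0.15],
    [[3,0,96],[0,0,0],0.5],
    [[3,0,96],[0,0,0],0.6],
    [[3,0,96],[0,0,0],0.6],
    [[3,0,96],[0,0,0],0.6],
    [[3,0,96],[0,0,0],0.6],
    [[3,0,96],[0,0,0],0.6],
  ],
  grip_force=35,
)

```text
time: 5.4
ee_pos: [0.4378, 0.3487, 0.0263]
tcp_rot: [179.9, -0.1, 90.0]
wrist_force: [-0.2, -0.7, 6.8]
opening: 0.0519
grasp_force: 37.0
```

Call:
play_rows(
  increments=[
    [[0,0,-10],[0,0,0],0.6],
    [[0,0,-25],[0,0,0],0.6],
    [[0,0,-45],[0,0,0],0.6],
    [[0,0,-70],[0,0,0],0.6],
    [[0,0,-90],[0,0,0],0.6],
    [[0,0,-90],[0,0,0],0.6],
  ],
)

```text
time: 6.0
ee_pos: [0.4383, 0.3491, 0.1188]
tcp_rot: [179.7, -0.2, 90.0]
wrist_force: [0.3, -0.2, 0.1]
opening: 0.0517
grasp_force: 36.6
```

```bash
python3 - <<'E'
from h import *
o=telemetry.get_obs(); print(o["time"],o["ee_pos"],o["opening"],o["grasp_force"],o["wrist_force"])
a,_,_=snap("wrist","w4"); b,_,_=snap("side","s4"); s,_,_=snap("scene","c4")
save("v4",np.hstack([cv2.resize(a[200:400,200:480],(420,300)),cv2.resize(b[200:360,290:470],(338,300))]))
E
```

```text
6.0 [0.43834892 0.34905094 0.11878842] 0.05170499791569409 36.5630222694017 [ 0.3428858  -0.24645954  0.0866377 ]
```

View pics/v4.png

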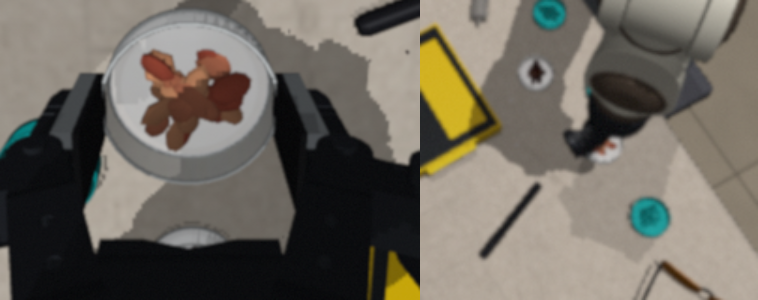

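```bash
python3 - <<'E'
from h import *
im,d,k=load("w4"); t=np.array([.4383,.3491])
for u,v,z in((326.7,321,.1075),(326.7,222,.1075),(326.7,207,.0925),(326.7,288,.0925),(274,268,.1075),(382,268,.1075)): print(u,v,((ray(k,u,v,z)[:2]-t)*1000).round(1))
a=cv2.resize(im[180:350,220:440],None,fx=3.5,fy=3.5,interpolation=cv2.INTER_CUBIC); save("v4b",a)
P=cloud(k,d); 
for v in range(205,330,8): print(v,im[v,327],(P[v,327]*1000).round(0), (P[v,300]*1000).round(0),(P[v,355]*1000).round(0))
E
```

```text
326.7 321 [ -1.6 -29.5]
326.7 222 [-1.6 21. ]
326.7 207 [-1.6 23. ]
326.7 288 [ -1.6 -20.8]
274 268 [-25.6  -1.2]
382 268 [23.5 -1.3]
205 [86 85 83] [437. 374.  94.] [417. 345.   1.] [459. 344.  -0.]
213 [147 147 148] [437. 374. 106.] [424. 371.  98.] [450. 370.  95.]
221 [178 179 179] [437. 366.  96.] [425. 370. 107.] [449. 370. 107.]
229 [177 177 177] [437. 362.  95.] [424. 362.  96.] [450. 362.  96.]
237 [178 177 178] [437. 359.  97.] [424. 361. 103.] [450. 358.  96.]
245 [174 172 172] [437. 354.  96.] [424. 357. 102.] [450. 354.  97.]
253 [169 118  86] [437. 354. 104.] [424. 352. 101.] [450. 352. 101.]
261 [89 53 41] [437. 350. 106.] [424. 346.  98.] [450. 349. 103.]
269 [84 50 38] [437. 346. 105.] [424. 345. 103.] [450. 345. 103.]
277 [80 49 36] [437. 341. 103.] [424. 342. 105.] [450. 339. 100.]
285 [81 55 39] [437. 335. 101.] [424. 336. 103.] [451. 332.  96.]
293 [168 168 167] [437. 328.  96.] [423. 327.  94.] [451. 326.  93.]
301 [165 164 163] [437. 322.  94.] [423. 323.  96.] [451. 325.  99.]
309 [103 103 101] [437. 320.  99.] [424. 323. 102.] [450. 324. 105.]
317 [102 102  99] [437. 320. 105.] [414. 244.   0.] [462. 243.  -0.]
325 [107 102  94] [438. 235.  -1.] [414. 235.  -0.] [462. 236.   0.]
```

View pics/v4b.png

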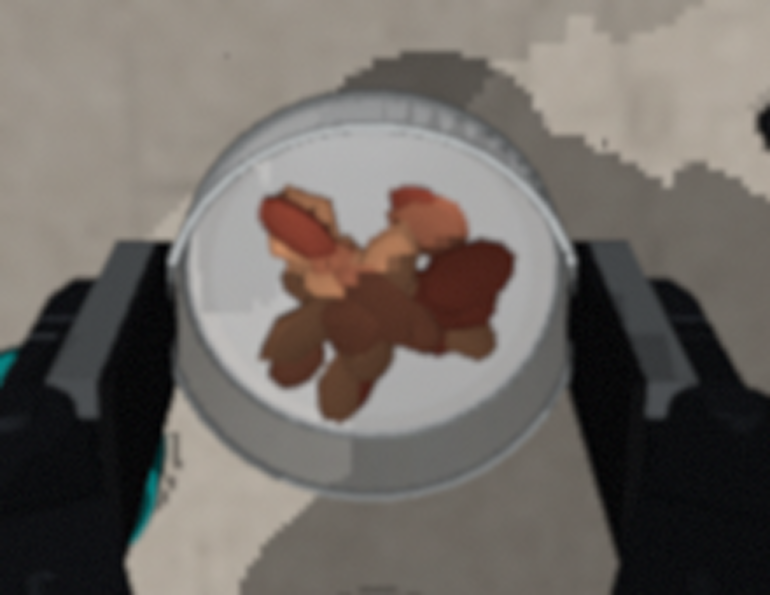

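Call:
play_rows(
  increments=[
    [[-15,7,0],[0,0,0],0.6],
    [[-45,20,0],[0,0,0],0.6],
    [[-85,38,0],[0,0,0],0.6],
    [[-125,56,0],[0,0,0],0.6],
    [[-165,74,0],[0,0,0],0.6],
    [[-205,92,0],[0,0,0],0.6],
    [[-245,110,0],[0,0,0],0.6],
    [[-285,128,0],[0,0,0],0.6],
    [[-325,146,0],[0,0,0],0.6],
    [[-365,165,0],[0,0,0],0.6],
    [[-400,181,0],[0,0,0],0.6],
    [[-425,192,0],[0,0,0],0.6],
    [[-440,199,5],[0,0,0],0.6],
    [[-446,202,20],[0,0,0],0.6],
    [[-446,202,35],[0,0,0],0.6],
    [[-446,202,45],[0,0,0],0.6],
    [[-446,202,45],[0,0,0],0.6],
    [[-446,202,45],[0,0,0],0.6],
  ],
)

```text
time: 7.95
ee_pos: [0.6386, -0.097, 0.0691]
tcp_rot: [-180.0, -0.0, 90.1]
wrist_force: [-0.1, 1.0, -0.0]
opening: 0.0521
grasp_force: 36.6
```

```bash
cat > chk.py <<'E'
from m import *
import sys
o=telemetry.get_obs(); print(o["time"],o["ee_pos"].round(4),o["tcp_rot"].round(2),o["opening"].round(4),o["grasp_force"],o["wrist_force"].round(1))
im,d,k=snap("wrist",sys.argv[1]); P=cloud(k,d); t=o["ee_pos"]
# held dish: points above tray near tcp
for dx in(-12,0,12):
    q=(d>0)&(abs(P[...,0]-t[0]-dx/1000)<.003)&(abs(P[...,1]-t[1])<.05)&(P[...,2]>t[2]-.03)&(P[...,2]<t[2]+.0)
    Y=P[q]; print(dx,"rim y",Y[:,1].min().round(4),Y[:,1].max().round(4),"z",np.percentile(Y[:,2],[2,98]).round(4))
E
python3 chk.py w5
python3 - <<'E'
from m import *
im,d,k=load("w5"); h=cv2.cvtColor(im,cv2.COLOR_RGB2HSV); m=(h[...,0]>=100)&(h[...,0]<=125)&(h[...,1]>120)&(h[...,2]>70)
n,l,s,c=cv2.connectedComponentsWithStats(m.astype(np.uint8))
for i in range(1,n):
    if s[i][4]>300: print(s[i],rect(k,blobs(l==i)[0],.026))
E
```

```text
Traceback (most recent call last):
  File "chk.py", line 3, in <module>
    o=telemetry.get_obs(); print(o["time"],o["ee_pos"].round(4),o["tcp_rot"].round(2),o["opening"].round(4),o["grasp_force"],o["wrist_force"].round(1))
                                                                                      ^^^^^^^^^^^^^^^^^^
AttributeError: 'float' object has no attribute 'round'
Traceback (most recent call last):
  File "h.py", line 23, in load
    z=np.load(n+".npz"); return z["im"],z["d"],dict(f=float(z["f"]),cx=float(z["cx"]),cy=float(z["cy"]),T=z["T"])
FileNotFoundError: [Errno 2] No such file or directory: 'w5.npz'
```

```bash
sed -i 's/o\["opening"\].round(4)/o["opening"]/' chk.py; python3 chk.py w5
python3 - <<'E'
from m import *
im,d,k=load("w5"); h=cv2.cvtColor(im,cv2.COLOR_RGB2HSV); m=(h[...,0]>=100)&(h[...,0]<=125)&(h[...,1]>120)&(h[...,2]>70)
n,l,s,c=cv2.connectedComponentsWithStats(m.astype(np.uint8))
for i in range(1,n):
    if s[i][4]>300: print(s[i],rect(k,blobs(l==i)[0],.026))
E
```

```text
7.95 [ 0.6386 -0.097   0.0691] [-1.7997e+02 -1.0000e-02  9.0070e+01] 0.05207104200257891 36.593173106666654 [-0.1  1.  -0. ]
-12 rim y -0.1259 -0.0729 z [0.0443 0.0581]
0 rim y -0.1268 -0.0718 z [0.0443 0.0581]
12 rim y -0.1244 -0.0745 z [0.044  0.0583]
[  88  121  356  192 9985] [607.4 -87.8 101.1 184.9   4.2]
[  551   140    89   234 12046] [ 798.1 -115.8   50.   140.4   82.1]
[ 269  179  126   70 3665] [640.2 -82.9  37.8  68.2 177.4]
[ 144  207   71  103 4555] [ 556.3 -111.2   27.    61.1   98.1]
[322 350  56  16 479] [ 650.6 -176.1    9.    34.3    8.9]
[193 364  15  36 342] [ 557.8 -195.9    8.1   27.8   91.7]
```

Call:
play_rows(
  increments=[
    [[0,1,8],[0,0,0],0.6],
    [[0,1,16],[0,0,0],0.6],
    [[0,1,22],[0,0,0],0.6],
    [[0,1,22.5],[0,0,0],0.6],
    [[0,1,22.5],[0,0,0],0.6],
    [[0,1,22.5],[0,0,0],0.4],
    [[0,1,22.5],[0,0,0],0.2],
    [[0,1,22.5],[0,0,0],0.15],
    [[0,1,22.5],[0,0,0],0.15],
    [[0,1,15],[0,0,0],0.15],
    [[0,1,-15],[0,0,0],0.15],
    [[0,1,-50],[0,0,0],0.1],
    [[0,1,-50],[0,0,0],0],
    [[0,1,-50],[0,0,0],0],
  ],
)

```text
time: 9.4
ee_pos: [0.6406, -0.0981, 0.1208]
tcp_rot: [179.9, 0.0, 90.0]
wrist_force: [-1.1, 0.3, -0.4]
opening: 0.0855
grasp_force: 0.0
```

```bash
cat > top.py <<'E'
import sys
from m import *
o=telemetry.get_obs(); print(o["time"],o["ee_pos"].round(4),o["tcp_rot"].round(2),o["opening"])
im,d,k=snap("wrist",sys.argv[1]); P=cloud(k,d); c=[float(a) for a in sys.argv[2:4]]; r=float(sys.argv[4])
q=(d>0)&(np.hypot(P[...,0]-c[0],P[...,1]-c[1])<r)&(P[...,2]>float(sys.argv[5]))&(P[...,2]<.13)
Y=P[q]; print(len(Y),"x",np.percentile(Y[:,0],[1,99]).round(4),"y",np.percentile(Y[:,1],[1,99]).round(4),"z",np.percentile(Y[:,2],[2,50,98]).round(4))
hi=Y[Y[:,2]>np.percentile(Y[:,2],98)-.004]; A=np.c_[hi[:,:2],np.ones(len(hi))]; print("tilt",np.linalg.lstsq(A,hi[:,2],rcond=None)[0].round(3), "hi mid",((hi.min(0)+hi.max(0))/2).round(4))
E
python3 top.py w6 .638 -.1 .034 .029
```

```text
9.4 [ 0.6406 -0.0981  0.1208] [1.7986e+02 2.0000e-02 9.0000e+01] 0.08553544398755698
1860 x [0.6111 0.6642] y [-0.1273 -0.0734] z [0.0291 0.0319 0.0362]
tilt [0.002 0.008 0.034] hi mid [ 0.6376 -0.1006  0.0347]
```

Call:
play_rows(
  increments=[
    [[0,0,-30],[0,0,0],0],
    [[-15,-30,-60],[0,0,0],0],
    [[-35,-70,-60],[0,0,0],0],
    [[-55,-110,-60],[0,0,0],0],
    [[-75,-150,-60],[0,0,0],0],
    [[-95,-185,-60],[0,0,0],0],
    [[-101,-199,-60],[0,0,0],0],
    [[-101,-199,-60],[0,0,0],0],
    [[-101,-199,-60],[0,0,0],0],
  ],
)

```text
time: 10.35
ee_pos: [0.4413, -0.1989, 0.1788]
tcp_rot: [-180.0, -0.0, 90.0]
wrist_force: [-0.4, 0.4, 0.4]
opening: 0.0854
grasp_force: 0.0
```

```bash
python3 top.py w7 .441 -.199 .03 .03; python3 - <<'E'
from m import *
im,d,k=load("w7"); P=cloud(k,d)
for a,b in((.068,.08),(.085,.1),(.055,.067),(.03,.055)):
    q=(d>0)&(np.hypot(P[...,0]-.441,P[...,1]+.199)<.035)&(P[...,2]>a)&(P[...,2]<b); Y=P[q]
    if len(Y)>5: print(a,len(Y),np.percentile(Y,[1,99],axis=0).round(4).tolist())
E
```

```text
10.35 [ 0.4413 -0.1989  0.1788] [-1.7999e+02 -2.0000e-02  8.9970e+01] 0.0854240964968208
1640 x [0.4224 0.4541] y [-0.2183 -0.189 ] z [0.0337 0.0561 0.0947]
tilt [-0.005 -0.144  0.066] hi mid [ 0.4382 -0.2054  0.0933]
0.068 405 [[0.4281, -0.2121, 0.0684], [0.448, -0.1955, 0.0794]]
0.085 225 [[0.433, -0.2105, 0.0853], [0.4433, -0.2003, 0.0957]]
0.055 233 [[0.4261, -0.2089, 0.055], [0.4501, -0.194, 0.0669]]
0.03 737 [[0.4217, -0.2195, 0.0307], [0.4542, -0.1889, 0.0549]]
```

Call:
play_rows(
  increments=[
    [[-6.5,-3,20],[0,0,0],0],
    [[-6.5,-3,60],[0,0,0],0],
    [[-6.5,-3,95],[0,0,0],0],
    [[-6.5,-3,120],[0,0,0],0],
    [[-6.5,-3,131],[0,0,0],0.2],
    [[-6.5,-3,131],[0,0,0],0.4],
    [[-6.5,-3,131],[0,0,0],0.6],
    [[-6.5,-3,131],[0,0,0],0.8],
    [[-6.5,-3,131],[0,0,0],0.8],
    [[-6.5,-3,131],[0,0,0],0.8],
    [[-6.5,-3,131],[0,0,0],0.8],
    [[-6.5,-3,131],[0,0,0],0.8],
    [[-6.5,-3,131],[0,0,0],0.8],
  ],
  grip_force=40,
)

```text
time: 11.7
ee_pos: [0.439, -0.2059, 0.0499]
tcp_rot: [179.8, 0.1, 90.0]
wrist_force: [-0.1, 0.7, 6.8]
opening: 0.0314
grasp_force: 39.8
```

Call:
play_rows(
  increments=[
    [[0,0,-15],[0,0,0],0.8],
    [[0,0,-40],[0,0,0],0.8],
    [[1,10,-65],[0,0,0],0.8],
    [[2,35,-75],[0,0,0],0.8],
    [[4,70,-75],[0,0,0],0.8],
    [[5,105,-75],[0,0,0],0.8],
    [[7,140,-75],[0,0,0],0.8],
    [[8,175,-75],[0,0,0],0.8],
    [[9,200,-75],[0,0,0],0.8],
    [[9.5,212,-70],[0,0,0],0.8],
    [[9.5,212,-55],[0,0,0],0.8],
    [[9.5,212,-45],[0,0,0],0.8],
    [[9.5,212,-45],[0,0,0],0.8],
    [[9.5,212,-45],[0,0,0],0.8],
  ],
)

```text
time: 13.1
ee_pos: [0.6489, -0.1962, 0.0932]
tcp_rot: [-180.0, -0.0, 90.0]
wrist_force: [-0.1, -1.0, -0.3]
opening: 0.0315
grasp_force: 39.8
```

```bash
python3 top.py w8 .65 -.196 .03 .08; python3 - <<'E'
from m import *
im,d,k=load("w8"); P=cloud(k,d); o=telemetry.get_obs()["ee_pos"]
for a,b in((.05,.08),(.08,.1),(.1,.12),(.12,.15)):
    q=(d>0)&(np.hypot(P[...,0]-.65,P[...,1]+.196)<.02)&(P[...,2]>a)&(P[...,2]<b); Y=P[q]
    if len(Y)>5: print(a,len(Y),np.percentile(Y,[1,99],axis=0).round(4).tolist())
im,d,k=snap("side","s8"); h=cv2.cvtColor(im,cv2.COLOR_RGB2HSV)
m=(h[...,0]>=100)&(h[...,0]<=125)&(h[...,1]>120)&(h[...,2]>70); m[:,:200]=0
n,l,s,c=cv2.connectedComponentsWithStats(m.astype(np.uint8))
for i in range(1,n):
    if s[i][4]>60: print(s[i],rect(k,blobs(l==i,30)[0],.026))
E
```

```text
13.1 [ 0.6489 -0.1962  0.0932] [-1.7995e+02 -1.0000e-02  8.9970e+01] 0.03153830480845892
11582 x [0.6219 0.6791] y [-0.2076 -0.1797] z [0.0824 0.1089 0.1292]
tilt [ 0.006 -0.051  0.114] hi mid [ 0.6508 -0.1942  0.1276]
0.05 1260 [[0.6321, -0.1908, 0.0503], [0.6638, -0.1796, 0.0798]]
0.08 3388 [[0.631, -0.2062, 0.0805], [0.6675, -0.1794, 0.0999]]
0.1 3830 [[0.6308, -0.2079, 0.1001], [0.6674, -0.1858, 0.1195]]
0.12 3167 [[0.6356, -0.1978, 0.1206], [0.6671, -0.181, 0.1499]]
[250 150  31  36 415] [ 563.5 -151.1   34.5  151.4   98.6]
[211 152  79  63 504] [ 6.082e+02 -4.850e+01  3.650e+01  1.766e+02  5.000e-01]
[226 166  15  10 103] [ 657.2 -183.3   29.4   41.2  158.2]
[237 183  25  19 115] [669.  -86.7  16.7  55.8 108.5]
[244 385  48  15 442] [824.  442.   30.5 108.  152.1]
```

Call:
play_rows(
  increments=[
    [[0.5,1,10],[0,0,0],0.8],
    [[0.5,1,20],[0,0,0],0.8],
    [[0.5,1,30],[0,0,0],0.8],
    [[0.5,1,38],[0,0,0],0.8],
    [[0.5,1,40],[0,0,0],0.8],
    [[0.5,1,40],[0,0,0],0.8],
    [[0.5,1,40],[0,0,0],0.8],
  ],
)

```text
time: 13.9
ee_pos: [0.6512, -0.1954, 0.0535]
tcp_rot: [180.0, 0.0, 90.0]
wrist_force: [-0.6, 1.6, 4.5]
opening: 0.0311
grasp_force: 39.7
```

Call:
play_rows(
  increments=[
    [[0,0,0],[0,0,0],0.65],
    [[0,0,0],[0,0,0],0.5],
    [[0,0,0],[0,0,0],0.3],
    [[0,0,0],[0,0,0],0.1],
    [[0,0,0],[0,0,0],0],
    [[0,0,-10],[0,0,0],0],
    [[0,0,-40],[0,0,0],0],
    [[0,0,-80],[0,0,0],0],
    [[0,0,-110],[0,0,0],0],
    [[0,0,-110],[0,0,0],0],
    [[0,0,-110],[0,0,0],0],
  ],
)

```text
time: 15.0
ee_pos: [0.6514, -0.1956, 0.1645]
tcp_rot: [179.9, 0.0, 90.0]
wrist_force: [-0.2, -0.7, -0.3]
opening: 0.0852
grasp_force: 0.0
```

```bash
python3 top.py w9 .651 -.196 .03 .03;  python3 - <<'E'
from m import *
im,d,k=load("w9"); P=cloud(k,d)
for a,b in((.03,.06),(.06,.08),(.085,.11)):
    q=(d>0)&(np.hypot(P[...,0]-.651,P[...,1]+.196)<.03)&(P[...,2]>a)&(P[...,2]<b); Y=P[q]
    if len(Y)>5: print(a,len(Y),np.percentile(Y,[1,99],axis=0).round(4).tolist())
E
```

```text
15.0 [ 0.6514 -0.1956  0.1645] [1.7989e+02 3.0000e-02 9.0000e+01] 0.08521179876568094
1933 x [0.6335 0.6649] y [-0.2081 -0.1787] z [0.0342 0.0599 0.0989]
tilt [ 0.03  -0.147  0.049] hi mid [ 0.6494 -0.195   0.0976]
0.03 976 [[0.6333, -0.2091, 0.031], [0.6656, -0.1786, 0.0599]]
0.06 633 [[0.6389, -0.2021, 0.0601], [0.6597, -0.1848, 0.0785]]
0.085 293 [[0.6445, -0.2002, 0.0855], [0.6545, -0.19, 0.0999]]
```

Call:
play_rows(
  increments=[
    [[-20,-9,0],[0,0,8],0],
    [[-40,-18,0],[0,0,16],0],
    [[-60,-27,0],[0,0,24],0],
    [[-80,-36,5],[0,0,32],0],
    [[-100,-45,10],[0,0,40],0],
    [[-120,-54,15],[0,0,48],0],
    [[-140,-63,20],[0,0,56],0],
    [[-160,-72,25],[0,0,64],0],
    [[-172,-77,35],[0,0,70],0],
    [[-172,-77,40],[0,0,70.5],0],
    [[-172,-77,40],[0,0,70.5],0],
    [[-172,-77,40],[0,0,70.5],0],
  ],
)

```text
time: 16.25
ee_pos: [0.5742, -0.3666, 0.1229]
tcp_rot: [-180.0, 0.0, 19.7]
wrist_force: [-0.0, -0.0, 0.7]
opening: 0.0854
grasp_force: 0.0
```

```bash
python3 - <<'E'
from m import *
o=telemetry.get_obs(); print(o["time"],o["ee_pos"].round(4),o["tcp_rot"].round(2),o["q"].round(0))
im,d,k=snap("wrist","w10"); h=cv2.cvtColor(im,cv2.COLOR_RGB2HSV); m=(h[...,0]>=100)&(h[...,0]<=125)&(h[...,1]>120)&(h[...,2]>60)
for c in blobs(m): print(cv2.boundingRect(c),rect(k,c,.0075))
E
```

```text
16.25 [ 0.5742 -0.3666  0.1229] [-1.7995e+02  2.0000e-02  1.9680e+01] [-33.  23.  17.  84.   0. 128.]
(317, 110, 17, 169) [ 573.4 -368.    11.8  131.9   20. ]
(0, 96, 132, 68) [ 560.  -176.8   31.4   91.6   98. ]
(79, 24, 42, 16) [ 631.7 -190.4    6.    26.3   96.4]
(0, 0, 196, 199) [ 572.2 -222.7   92.6  188.7  147.1]
```

Call:
play_rows(
  increments=[
    [[-1,0,35],[0,0,0],0.4],
    [[-1,0,70],[0,0,0],0.5],
    [[-1,0,95],[0,0,0],0.5],
    [[-1,0,102],[0,0,0],0.5],
    [[-1,0,102],[0,0,0],0.6],
    [[-1,0,102],[0,0,0],0.8],
    [[-1,0,102],[0,0,0],1],
    [[-1,0,102],[0,0,0],1],
    [[-1,0,102],[0,0,0],1],
    [[-1,0,102],[0,0,0],1],
  ],
  grip_force=40,
)

```text
time: 17.3
ee_pos: [0.5741, -0.3684, 0.0237]
tcp_rot: [179.8, -0.1, 19.5]
wrist_force: [1.4, 0.9, 6.7]
opening: 0.011
grasp_force: 41.3
```

Call:
play_rows(
  increments=[
    [[0,0,-20],[0,0,0],1],
    [[0,0,-55],[0,0,0],1],
    [[0,0,-90],[0,0,0],1],
    [[0,0,-115],[0,0,-4],1],
    [[4,-15,-120],[0,0,-12],1],
    [[10,-36,-120],[0,0,-20],1],
    [[16,-57,-120],[0,0,-28],1],
    [[22,-78,-120],[0,0,-36],1],
    [[28,-99,-120],[0,0,-44],1],
    [[34,-120,-120],[0,0,-52],1],
    [[41,-142,-120],[0,0,-60],1],
    [[47,-163,-120],[0,0,-68],1],
    [[53,-185,-120],[0,0,-75],1],
    [[58,-200,-115],[0,0,-78.3],1],
    [[58.7,-204.7,-95],[0,0,-78.3],1],
    [[58.7,-204.7,-70],[0,0,-78.3],1],
    [[58.7,-204.7,-60],[0,0,-78.3],1],
    [[58.7,-204.7,-60],[0,0,-78.3],1],
    [[58.7,-204.7,-60],[0,0,-78.3],1],
  ],
)

```text
time: 19.2
ee_pos: [0.5604, -0.1556, 0.0824]
tcp_rot: [179.9, 0.0, 97.8]
wrist_force: [0.6, -0.2, -0.5]
opening: 0.0114
grasp_force: 40.6
```

```bash
cat > pen.py <<'E'
import sys
from m import *
o=telemetry.get_obs(); print(o["time"],o["ee_pos"].round(4),o["tcp_rot"].round(2),o["opening"],o["grasp_force"])
im,d,k=snap("wrist",sys.argv[1]); P=cloud(k,d); h=cv2.cvtColor(im,cv2.COLOR_RGB2HSV); m=(h[...,0]>=100)&(h[...,0]<=125)&(h[...,1]>120)&(h[...,2]>40)
lo,hi=float(sys.argv[2]),float(sys.argv[3])
q=m&(d>0)&(P[...,2]>lo)&(P[...,2]<hi)&(abs(P[...,0]-.56)<.06); Y=P[q]
print(len(Y),(Y.min(0)).round(4),Y.max(0).round(4)); 
for y0 in np.arange(-.24,-.07,.02):
    z=Y[abs(Y[:,1]-y0)<.01]
    if len(z)>4: print(y0.round(2),len(z),np.median(z,0).round(4))
q=m&(d>0)&(P[...,2]>.015)&(P[...,2]<.026)&(abs(P[...,0]-.56)<.03); 
Y=P[q]; 
for y0 in np.arange(-.24,-.07,.02):
    z=Y[abs(Y[:,1]-y0)<.01]
    if len(z)>4: print("slot",y0.round(2),len(z),np.percentile(z[:,0],[2,98]).round(4),np.median(z[:,2]).round(3),z[:,1].max().round(4))
E
python3 pen.py w11 .05 .09
```

```text
19.2 [ 0.5604 -0.1556  0.0824] [1.7994e+02 3.0000e-02 9.7780e+01] 0.011388392274112927 40.57020843029022
6844 [ 0.5384 -0.2135  0.0634] [ 0.5715 -0.089   0.0897]
-0.22 25 [ 0.5605 -0.2108  0.0684]
-0.2 802 [ 0.5638 -0.1997  0.0707]
-0.18 878 [ 0.5612 -0.18    0.0707]
-0.16 990 [ 0.5583 -0.1597  0.0708]
-0.14 1175 [ 0.5557 -0.1398  0.0707]
-0.12 1380 [ 0.553  -0.1199  0.071 ]
-0.1 1551 [ 0.5501 -0.0998  0.0707]
-0.08 43 [ 0.551  -0.0896  0.0677]
slot -0.24 28 [0.5588 0.5784] 0.025 -0.2301
slot -0.22 53 [0.5581 0.5768] 0.02 -0.2171
slot -0.18 9 [0.5328 0.5344] 0.026 -0.1703
slot -0.16 623 [0.5324 0.576 ] 0.02 -0.15
slot -0.14 716 [0.5425 0.5735] 0.02 -0.1301
slot -0.12 787 [0.5402 0.5708] 0.02 -0.11
slot -0.1 958 [0.5374 0.5678] 0.02 -0.09
slot -0.08 918 [0.5363 0.5651] 0.02 -0.0799
```

Call:
play_rows(
  increments=[
    [[0,2.3,10],[0,0,0],1],
    [[0,2.3,20],[0,0,0],1],
    [[0,2.3,30],[0,0,0],1],
    [[0,2.3,35],[0,0,0],1],
    [[0,2.3,35],[0,0,0],1],
    [[0,2.3,35],[0,0,0],1],
    [[0,2.3,35],[0,0,0],0.8],
    [[0,2.3,35],[0,0,0],0.6],
    [[0,2.3,35],[0,0,0],0.5],
    [[0,2.3,35],[0,0,0],0.5],
    [[0,2.3,20],[0,0,0],0.5],
    [[0,2.3,-15],[0,0,0],0.4],
    [[0,2.3,-50],[0,0,0],0.2],
    [[0,2.3,-70],[0,0,0],0],
    [[0,2.3,-70],[0,0,0],0],
    [[0,2.3,-70],[0,0,0],0],
  ],
)

```text
time: 20.85
ee_pos: [0.5626, -0.155, 0.1521]
tcp_rot: [179.9, 0.0, 97.8]
wrist_force: [-0.2, 0.6, -0.5]
opening: 0.0853
grasp_force: 0.0
```

```bash
python3 pen.py w12 .028 .045
```

```text
20.85 [ 0.5626 -0.155   0.1521] [1.7993e+02 3.0000e-02 9.7800e+01] 0.08527566001619494 0.0
4178 [ 0.5151 -0.2606  0.028 ] [ 0.6199 -0.0389  0.036 ]
-0.24 141 [ 0.5912 -0.2471  0.0284]
-0.22 171 [ 0.5655 -0.2145  0.031 ]
-0.2 379 [ 0.5647 -0.2     0.0315]
-0.18 402 [ 0.5621 -0.1796  0.0316]
-0.16 419 [ 0.5594 -0.16    0.0315]
-0.14 466 [ 0.5565 -0.1395  0.0317]
-0.12 504 [ 0.554  -0.1198  0.032 ]
-0.1 543 [ 0.5513 -0.0998  0.0319]
-0.08 72 [ 0.5193 -0.0818  0.0287]
slot -0.24 80 [0.5421 0.587 ] 0.021 -0.23
slot -0.22 553 [0.5419 0.5842] 0.02 -0.21
slot -0.2 484 [0.5388 0.5818] 0.02 -0.19
slot -0.18 518 [0.5345 0.5788] 0.02 -0.17
slot -0.16 543 [0.5447 0.5759] 0.02 -0.1501
slot -0.14 557 [0.5427 0.5734] 0.02 -0.13
slot -0.12 586 [0.5398 0.5704] 0.02 -0.11
slot -0.1 612 [0.5372 0.5674] 0.02 -0.09
slot -0.08 478 [0.5359 0.5649] 0.02 -0.0798
```

Call:
play_rows(
  increments=[
    [[20,-4,0],[0,0,2],0],
    [[60,-12,0],[0,0,4],0],
    [[105,-22,0],[0,0,7.8],0],
    [[150,-31,0],[0,0,7.8],0],
    [[195,-41,0],[0,0,7.8],0.1],
    [[240,-50,0],[0,0,7.8],0.15],
    [[285,-60,10],[0,0,7.8],0.15],
    [[330,-69,20],[0,0,7.8],0.15],
    [[357,-74,30],[0,0,7.8],0.15],
    [[357,-74,31],[0,0,7.8],0.15],
    [[357,-74,31],[0,0,7.8],0.15],
    [[357,-74,31],[0,0,7.8],0.15],
  ],
  grip_force=35,
)

```text
time: 22.1
ee_pos: [0.4406, 0.188, 0.12]
tcp_rot: [-180.0, 0.0, 90.0]
wrist_force: [-0.9, -0.5, 0.1]
opening: 0.0725
grasp_force: 0.0
```

```bash
python3 top.py w13 .44 .186 .036 .006; python3 - <<'E'
from m import *
im,d,k=load("w13"); g=cv2.GaussianBlur(cv2.cvtColor(im,cv2.COLOR_RGB2GRAY),(3,3),0)
C=cv2.HoughCircles(g,cv2.HOUGH_GRADIENT,1.2,40,param1=80,param2=22,minRadius=30,maxRadius=50)
for u,v,r in C[0]: print(u,v,r,ray(k,u,v,.015)[:2].round(4))
E
```

```text
22.1 [0.4406 0.188  0.12  ] [-1.7997e+02  3.0000e-02  8.9970e+01] 0.07254252732357021
2657 x [0.4121 0.4749] y [0.1565 0.2101] z [0.0064 0.013  0.1285]
tilt [ 1.39   0.003 -0.533] hi mid [0.4747 0.1859 0.1272]
208.20001 109.8 45.36 [0.3599 0.2537]
327.0 207.00002 36.72 [0.4392 0.1854]
237.00002 300.6 33.96 [0.3674 0.1071]
619.80005 270.6 33.96 [0.665  0.1338]
426.6 270.6 37.32 [0.5161 0.1338]
```

Call:
play_rows(
  increments=[
    [[-3,-1,30],[0,0,0],0.15],
    [[-3,-1,60],[0,0,0],0.15],
    [[-3,-1,85],[0,0,0],0.15],
    [[-3,-1,96],[0,0,0],0.15],
    [[-3,-1,96],[0,0,0],0.15],
    [[-3,-1,96],[0,0,0],0.4],
    [[-3,-1,96],[0,0,0],0.6],
    [[-3,-1,96],[0,0,0],0.6],
    [[-3,-1,96],[0,0,0],0.6],
    [[-3,-1,96],[0,0,0],0.6],
    [[-3,-1,96],[0,0,0],0.6],
  ],
  grip_force=35,
)

```text
time: 23.25
ee_pos: [0.4406, 0.1859, 0.0262]
tcp_rot: [179.8, -0.0, 90.0]
wrist_force: [-1.3, -2.2, 7.4]
opening: 0.0519
grasp_force: 36.6
```

Call:
play_rows(
  increments=[
    [[0,0,-10],[0,0,0],0.6],
    [[0,0,-30],[0,0,0],0.6],
    [[-1,5,-55],[0,0,0],0.6],
    [[-4,25,-75],[0,0,0],0.6],
    [[-10,60,-80],[0,0,0],0.6],
    [[-16,95,-80],[0,0,0],0.6],
    [[-23,130,-80],[0,0,0],0.6],
    [[-29,165,-80],[0,0,0],0.6],
    [[-35,200,-80],[0,0,0],0.6],
    [[-39,218,-75],[0,0,0],0.6],
    [[-39,223.5,-60],[0,0,0],0.6],
    [[-39,223.5,-45],[0,0,0],0.6],
    [[-39,223.5,-45],[0,0,0],0.6],
    [[-39,223.5,-45],[0,0,0],0.6],
  ],
)

```text
time: 24.65
ee_pos: [0.6618, 0.1469, 0.069]
tcp_rot: [-179.9, 0.0, 90.0]
wrist_force: [-0.3, 0.5, 0.9]
opening: 0.052
grasp_force: 36.7
```

```bash
python3 chk.py w14; python3 - <<'E'
from m import *
im,d,k=load("w14"); P=cloud(k,d); h=cv2.cvtColor(im,cv2.COLOR_RGB2HSV); m=(h[...,0]>=20)&(h[...,0]<=33)&(h[...,1]>120)&(h[...,2]>60)
n,l,s,c=cv2.connectedComponentsWithStats(m.astype(np.uint8))
for i in range(1,n):
    if s[i][4]>300:
        cc=blobs(l==i)
        if cc: o=outl(k,cc[0],.026); print(s[i],rect(k,cc[0],.026),o.min(0),o.max(0))
E
```

```text
24.65 [0.6618 0.1469 0.069 ] [-1.7992e+02  1.0000e-02  9.0030e+01] 0.05204311329422155 36.65565338849774 [-0.3  0.5  0.9]
-12 rim y 0.118 0.171 z [0.0445 0.0583]
0 rim y 0.1166 0.172 z [0.0444 0.0591]
12 rim y 0.1194 0.1691 z [0.044 0.058]
[   45    17   388   311 13382] [621.5 173.4 159.2 180.4   2.6] [0.52850056 0.08979371] [0.7135874  0.25449967]
[   96    94   145   217 22557] [580.7 160.8  60.  119.2  92.5] [0.548321   0.10096014] [0.6118247  0.22148952]
[ 273  177  128   73 3956] [667.4 162.5  36.5  68.9 172.2] [0.6308658  0.14083952] [0.7000108  0.18078807]
```

Call:
play_rows(
  increments=[
    [[1,2.5,8],[0,0,0],0.6],
    [[1,2.5,16],[0,0,0],0.6],
    [[1,2.5,22],[0,0,0],0.6],
    [[1,2.5,22.5],[0,0,0],0.6],
    [[1,2.5,22.5],[0,0,0],0.6],
    [[1,2.5,22.5],[0,0,0],0.4],
    [[1,2.5,22.5],[0,0,0],0.2],
    [[1,2.5,22.5],[0,0,0],0.15],
    [[1,2.5,22.5],[0,0,0],0.15],
    [[1,2.5,15],[0,0,0],0.15],
    [[1,2.5,-15],[0,0,0],0.15],
    [[1,2.5,-50],[0,0,0],0.1],
    [[1,2.5,-50],[0,0,0],0],
    [[1,2.5,-50],[0,0,0],0],
  ],
)

```text
time: 26.1
ee_pos: [0.6662, 0.1478, 0.1209]
tcp_rot: [179.9, -0.0, 90.0]
wrist_force: [-0.7, -0.9, -0.7]
opening: 0.0858
grasp_force: 0.0
```

```bash
python3 top.py w15 .664 .145 .034 .029
```

```text
26.1 [0.6662 0.1478 0.1209] [ 1.7986e+02 -3.0000e-02  9.0000e+01] 0.08580302007378614
1834 x [0.6366 0.6896] y [0.1183 0.172 ] z [0.0291 0.0328 0.0364]
tilt [0.001 0.002 0.034] hi mid [0.6632 0.1451 0.0351]
```

Call:
play_rows(
  increments=[
    [[-15,-24,-10],[0,0,4],0],
    [[-35,-56,-15],[0,0,10],0],
    [[-55,-88,-15],[0,0,17],0],
    [[-75,-120,-15],[0,0,24],0],
    [[-95,-152,-15],[0,0,30],0],
    [[-115,-184,-15],[0,0,34],0],
    [[-132,-212,-15],[0,0,34],0],
    [[-140,-224,-15],[0,0,34],0],
    [[-140,-224,-15],[0,0,34],0],
    [[-140,-224,-15],[0,0,34],0],
  ],
)

```text
time: 27.15
ee_pos: [0.4423, 0.0079, 0.1341]
tcp_rot: [180.0, -0.0, 56.0]
wrist_force: [-0.1, 0.0, 0.4]
opening: 0.0853
grasp_force: 0.0
```

```bash
python3 - <<'E'
from m import *
o=telemetry.get_obs(); print(o["time"],o["ee_pos"].round(4),o["tcp_rot"].round(2),o["opening"])
im,d,k=snap("wrist","w16"); P=cloud(k,d)
q=(d>0)&(P[...,2]>.008)&(P[...,2]<.04)&(np.hypot(P[...,0]-.442,P[...,1]-.007)<.085); Y=P[q][:,:2]
a=np.radians(o["tcp_rot"][2]); ax=np.array([np.cos(a),np.sin(a)]); pe=np.array([-ax[1],ax[0]]); rel=Y-o["ee_pos"][:2]
s,t=rel@ax,rel@pe; z=P[q][:,2]
for b in np.arange(-.09,.09,.01):
    g=(s>=b)&(s<b+.01)
    if g.sum()>8: print(b.round(2),g.sum(),"perp",np.percentile(t[g],[3,97]).round(4),"zmax",np.percentile(z[g],97).round(4),"s",s[g].min().round(4),s[g].max().round(4))
h=cv2.cvtColor(im,cv2.COLOR_RGB2HSV); m=(h[...,0]>=105)&(h[...,0]<=125)&(h[...,1]>120)&(h[...,2]>60)
for c in blobs(m,60): print(cv2.boundingRect(c),rect(k,c,.015))
save("v16",im)
E
```

```text
27.15 [0.4423 0.0079 0.1341] [ 1.7998e+02 -2.0000e-02  5.5990e+01] 0.08527146111343603
-0.07 449 perp [-0.0109  0.0116] zmax 0.0295 s -0.0698 -0.0602
-0.06 137 perp [-0.0037  0.0051] zmax 0.0219 s -0.0599 -0.05
-0.05 150 perp [-0.0037  0.0059] zmax 0.0217 s -0.05 -0.0402
-0.04 83 perp [-0.0036  0.0059] zmax 0.0257 s -0.0399 -0.0301
-0.03 858 perp [-0.0208  0.0236] zmax 0.0316 s -0.03 -0.02
-0.02 451 perp [-0.0111  0.0147] zmax 0.0298 s -0.02 -0.01
-0.01 463 perp [-0.0103  0.0147] zmax 0.0296 s -0.01 -0.0
-0.0 485 perp [-0.0101  0.0152] zmax 0.0292 s 0.0 0.01
0.01 504 perp [-0.0101  0.015 ] zmax 0.0292 s 0.01 0.02
0.02 521 perp [-0.0099  0.0156] zmax 0.0288 s 0.02 0.03
0.03 548 perp [-0.0099  0.0161] zmax 0.0285 s 0.03 0.04
0.04 546 perp [-0.009  0.016] zmax 0.0283 s 0.04 0.05
0.05 575 perp [-0.0089  0.0164] zmax 0.028 s 0.05 0.06
0.06 170 perp [-0.0047  0.0107] zmax 0.0261 s 0.06 0.0698
0.07 18 perp [0.0024 0.0059] zmax 0.016 s 0.0705 0.0718
(620, 350, 20, 15) [ 584.2 -268.2    6.7   19.3    8.4]
(312, 242, 29, 46) [409.8 -39.7  23.2  40.8  56. ]
(498, 208, 123, 135) [ 563.  -164.5   30.6  154.5   98.1]
(587, 123, 53, 96) [628.4 -96.5  34.2  72.2  63.1]
(449, 66, 191, 259) [ 601.6 -113.   139.6  159.8    7.9]
```

View pics/v16.png

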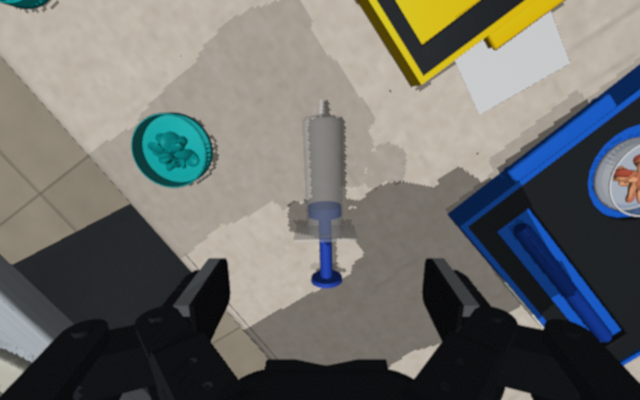

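Call:
play_rows(
  increments=[
    [[0,-2.5,30],[0,0,-1.5],0.1],
    [[0,-2.5,65],[0,0,-1.5],0.3],
    [[0,-2.5,95],[0,0,-1.5],0.3],
    [[0,-2.5,107],[0,0,-1.5],0.3],
    [[0,-2.5,107],[0,0,-1.5],0.4],
    [[0,-2.5,107],[0,0,-1.5],0.6],
    [[0,-2.5,107],[0,0,-1.5],0.9],
    [[0,-2.5,107],[0,0,-1.5],0.9],
    [[0,-2.5,107],[0,0,-1.5],0.9],
    [[0,-2.5,107],[0,0,-1.5],0.9],
    [[0,-2.5,107],[0,0,-1.5],0.9],
  ],
  grip_force=40,
)

```text
time: 28.3
ee_pos: [0.4407, 0.0092, 0.029]
tcp_rot: [179.9, -0.1, 57.5]
wrist_force: [0.9, 0.5, 7.2]
opening: 0.026
grasp_force: 39.8
```

Call:
play_rows(
  increments=[
    [[0,0,-12],[0,0,0],0.9],
    [[0,0,-35],[0,0,0],0.9],
    [[5,1,-60],[0,0,-2],0.9],
    [[25,6,-75],[0,0,-6],0.9],
    [[50,12,-80],[0,0,-11],0.9],
    [[80,20,-80],[0,0,-17],0.9],
    [[110,27,-80],[0,0,-23],0.9],
    [[140,34,-80],[0,0,-29],0.9],
    [[168,41,-80],[0,0,-33],0.9],
    [[184,45,-75],[0,0,-35],0.9],
    [[188,46,-60],[0,0,-35],0.9],
    [[188,46,-45],[0,0,-35],0.9],
    [[188,46,-45],[0,0,-35],0.9],
    [[188,46,-45],[0,0,-35],0.9],
  ],
)

```text
time: 29.7
ee_pos: [0.5784, 0.1421, 0.0718]
tcp_rot: [-179.9, 0.0, 92.4]
wrist_force: [0.5, 0.4, 0.2]
opening: 0.0264
grasp_force: 39.6
```

```bash
cat > syr.py <<'E'
import sys
from m import *
o=telemetry.get_obs(); print(o["time"],o["ee_pos"].round(4),o["tcp_rot"].round(2),o["opening"],o["grasp_force"])
im,d,k=snap("wrist",sys.argv[1]); P=cloud(k,d); lo,hi=float(sys.argv[2]),float(sys.argv[3])
a=np.radians(92.5); ax=np.array([np.cos(a),np.sin(a)]); pe=np.array([-ax[1],ax[0]]); rel=P[...,:2]-[.580,.1425]
s,t,z=rel@ax,rel@pe,P[...,2]
h=cv2.cvtColor(im,cv2.COLOR_RGB2HSV); yel=(h[...,0]>=18)&(h[...,0]<=35)&(h[...,1]>110)
B=(d>0)&(abs(s)<.1)&(abs(t)<.05)
for b in np.arange(-.09,.09,.02):
    g=B&(s>=b)&(s<b+.02)&(z>lo)&(z<hi); f=B&(s>=b)&(s<b+.02)&yel&(z<.025)
    print(b.round(2),g.sum(),*( ["perp",np.percentile(t[g],[3,97]).round(4),"z",np.percentile(z[g],[50,97]).round(4),"s",s[g].min().round(4),s[g].max().round(4)] if g.sum()>8 else []),"| floor",f.sum(),np.percentile(t[f],[2,98]).round(4) if f.sum()>8 else "",s[f].max().round(4) if f.any() else "")
E
python3 syr.py w17 .045 .085
```

```text
29.7 [0.5784 0.1421 0.0718] [-1.7992e+02  2.0000e-02  9.2430e+01] 0.026424081937784404 39.58165744319558
-0.09 0 | floor 692 [-0.0216  0.0302] -0.0728
-0.07 87 perp [-0.0001  0.0089] z [0.063  0.0644] s -0.0536 -0.05 | floor 0  
-0.05 407 perp [-0.      0.0089] z [0.063  0.0645] s -0.05 -0.0372 | floor 0  
-0.03 2879 perp [-0.0103  0.0185] z [0.0709 0.0743] s -0.0298 -0.01 | floor 149 [-0.0302  0.0319] -0.01
-0.01 4706 perp [-0.0206  0.0286] z [0.0705 0.0836] s -0.01 0.01 | floor 1535 [-0.0302  0.0317] 0.01
0.01 2832 perp [-0.0087  0.0165] z [0.0694 0.0716] s 0.01 0.03 | floor 1749 [-0.0301  0.0317] 0.03
0.03 3178 perp [-0.0088  0.0164] z [0.0688 0.0711] s 0.03 0.05 | floor 1946 [-0.0301  0.0318] 0.05
0.05 2383 perp [-0.0083  0.0158] z [0.0671 0.0705] s 0.05 0.0697 | floor 3417 [-0.03    0.0315] 0.0697
0.07 73 perp [0.0017 0.0057] z [0.0576 0.0586] s 0.07 0.0723 | floor 2068 [-0.0299  0.0313] 0.0895
```

Call:
play_rows(
  increments=[
    [[0,3,8],[0,0,0],0.9],
    [[0,3,16],[0,0,0],0.9],
    [[0,3,22],[0,0,0],0.9],
    [[0,3,24.5],[0,0,0],0.9],
    [[0,3,24.5],[0,0,0],0.9],
    [[0,3,24.5],[0,0,0],0.7],
    [[0,3,24.5],[0,0,0],0.5],
    [[0,3,24.5],[0,0,0],0.5],
    [[0,3,24.5],[0,0,0],0.5],
    [[0,3,15],[0,0,0],0.5],
    [[0,3,-15],[0,0,0],0.5],
    [[0,3,-50],[0,0,0],0.3],
    [[0,3,-80],[0,0,0],0],
    [[0,3,-80],[0,0,0],0],
    [[0,3,-80],[0,0,0],0],
  ],
)

```text
time: 31.25
ee_pos: [0.5827, 0.1432, 0.1533]
tcp_rot: [179.9, -0.0, 92.5]
wrist_force: [0.5, -0.0, -0.8]
opening: 0.0854
grasp_force: 0.0
```

```bash
python3 syr.py w18 .028 .06
```

```text
31.25 [0.5827 0.1432 0.1533] [ 1.799e+02 -2.000e-02  9.250e+01] 0.08541426397811958 0.0
-0.09 55 perp [0.0418 0.0456] z [0.0285 0.0293] s -0.0891 -0.0702 | floor 509 [-0.0297  0.0317] -0.07
-0.07 631 perp [-0.0103  0.0442] z [0.0408 0.049 ] s -0.0699 -0.0501 | floor 1278 [-0.0297  0.0314] -0.05
-0.05 290 perp [-0.0039  0.0455] z [0.0397 0.0416] s -0.05 -0.0301 | floor 693 [-0.03   0.032] -0.0301
-0.03 1352 perp [-0.021   0.0429] z [0.0474 0.0514] s -0.0296 -0.0101 | floor 906 [-0.0299  0.032 ] -0.01
-0.01 1011 perp [-0.0126  0.0442] z [0.0467 0.0493] s -0.01 0.01 | floor 1005 [-0.0299  0.032 ] 0.01
0.01 1083 perp [-0.0125  0.0435] z [0.0463 0.049 ] s 0.01 0.03 | floor 1058 [-0.0298  0.032 ] 0.03
0.03 1162 perp [-0.0129  0.0435] z [0.0458 0.0485] s 0.03 0.05 | floor 1148 [-0.0299  0.0321] 0.05
0.05 889 perp [-0.0126  0.0447] z [0.0438 0.0479] s 0.05 0.0699 | floor 1630 [-0.0297  0.032 ] 0.0698
0.07 102 perp [-0.0021  0.0459] z [0.0286 0.0355] s 0.0706 0.0895 | floor 912 [-0.029   0.0318] 0.087
```

Call:
play_rows(
  increments=[
    [[-20,-30,-20],[0,0,0],0],
    [[-50,-60,-40],[0,0,0],0],
    [[-90,-90,-60],[0,0,0],0],
    [[-130,-110,-80],[0,0,0],0],
    [[-150,-120,-90],[0,0,0],0],
    [[-150,-120,-90],[0,0,0],0],
    [[-150,-120,-90],[0,0,0],0],
    [[-150,-120,-90],[0,0,0],0],
  ],
)

```text
time: 32.1
ee_pos: [0.469, -0.0114, 0.2409]
tcp_rot: [-179.9, -0.0, 92.5]
wrist_force: [0.1, 0.0, 0.6]
opening: 0.0851
grasp_force: 0.0
```

```bash
python3 - <<'E'
from h import *
print(telemetry.get_obs()["time"])
a,_,_=snap("wrist","f1"); b,_,_=snap("side","f2"); c,_,_=snap("scene","f3")
f=lambda i:cv2.resize(i,(399,299),interpolation=cv2.INTER_AREA)
g=lambda i:cv2.resize(i,(399,299),interpolation=cv2.INTER_CUBIC)
save("fin",np.vstack([np.hstack([cv2.resize(a,(480,300)),g(b[110:310,190:456])[:,:319]]),np.hstack([g(c[130:320,200:453]),g(b[60:340,180:553])])]))
E
```

```text
32.1Traceback (most recent call last):
  File "<stdin>", line 6, in <module>
    return _nx.concatenate(arrs, 1, dtype=dtype, casting=casting)
           ~~~~~~~~~~~~~~~^^^^^^^^^^^^^^^^^^^^^^^^^^^^^^^^^^^^^^^
ValueError: all the input array dimensions except for the concatenation axis must match exactly, but along dimension 0, the array at index 0 has size 300 and the array at index 1 has size 299
```

View pics/f1.png

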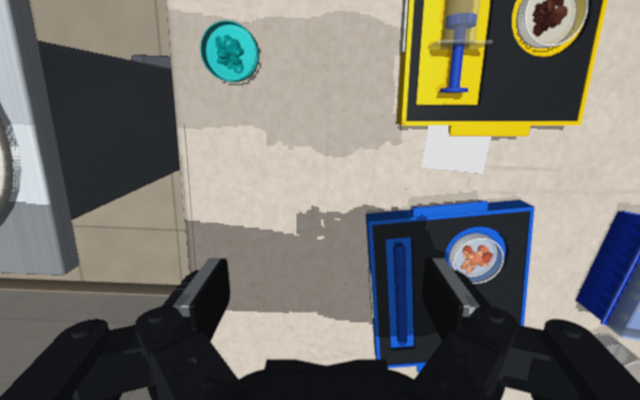

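View pics/f3.png

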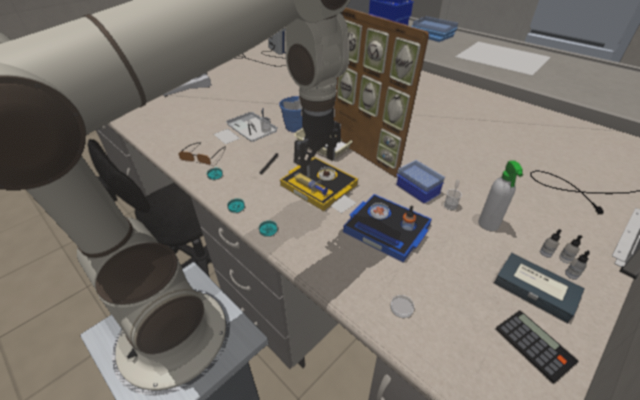

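In f1 and f3, the red dish (475,256 in f1), the blue marker (400,290 in f1) and the upright bottle (409,217 in f3) sit in the blue tray. The brown dish (550,20 in f1) and the syringe (455,50 in f1) sit in the yellow tray. The empty dish (403,306 in f3) and the black marker (269,162 in f3) haven't moved.

```bash
python3 -c "
from workcell import workorder; print(workorder.job_done())"
```

```text
the job is handed in; nothing more can be done
None
```

Both kits are made up and the job is handed in at about 32 s: all five items lie fully down in their own cut-outs, with the empty dish and black marker left where they lay.

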